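Load the contactor test rack in mirrored order

TASK

The test rack is wired from its other end, so move the four contactors from the plywood kit rack into the empty aluminium test rack in reverse order: the one at the left end of the kit rack (left as the robot sees it) goes into the rightmost bay of the test rack, the next one into the bay beside it, and so on to the left. Set each one down gently, not dropped, upright and fully down on the floor of its bay with its long side across the rack, either way round, and let go. The coloured labels on the kit rack keep showing the starting order; leave the orange meter beyond the racks where it is.

Things in the scene. Friction and masses are not known exactly. Their poses are not given: they have to be found in the camera images.
- contactor_red: Loose contactor, red on top between grey screw terminals: upright dark block, 56 (x) by 36 (y) by 58 mm tall, 0.15 to 0.31 kg. Origin: centre of underside, z up. Starts in a kit-rack bay, axes along the rack's (within 3 degrees), 10 to 24 mm from its neighbours: pinch it across its 56 mm, fingers outside the row, e.g. TCP 38 mm above the underside.
- contactor_yellow: Loose contactor, yellow on top between grey screw terminals: upright dark block, 56 (x) by 36 (y) by 58 mm tall, 0.15 to 0.31 kg. Origin: centre of underside, z up. Starts in a kit-rack bay, axes along the rack's (within 3 degrees), 10 to 24 mm from its neighbours: pinch it across its 56 mm, fingers outside the row, e.g. TCP 38 mm above the underside.
- contactor_green: Loose contactor, green on top between grey screw terminals: upright dark block, 56 (x) by 36 (y) by 58 mm tall, 0.15 to 0.31 kg. Origin: centre of underside, z up. Starts in a kit-rack bay, axes along the rack's (within 3 degrees), 10 to 24 mm from its neighbours: pinch it across its 56 mm, fingers outside the row, e.g. TCP 38 mm above the underside.
- contactor_blue: Loose contactor, blue on top between grey screw terminals: upright dark block, 56 (x) by 36 (y) by 58 mm tall, 0.15 to 0.31 kg. Origin: centre of underside, z up. Starts in a kit-rack bay, axes along the rack's (within 3 degrees), 10 to 24 mm from its neighbours: pinch it across its 56 mm, fingers outside the row, e.g. TCP 38 mm above the underside.
- tag_red: Fixed red label plate, 18 x 36 x 2 mm, on the black far (+x) ledge of the kit rack, 55 mm in +x from the centre of the bay where the red contactor starts; it stays and keeps showing the order. Origin: centre of underside, 6 mm above the table. Axes along the kit rack's: y along its row, +y its left end seen from the robot. The kit rack is built like the test rack, in plywood.
- tag_yellow: Fixed yellow label plate, 18 x 36 x 2 mm, on the black far (+x) ledge of the kit rack, 55 mm in +x from the centre of the bay where the yellow contactor starts; it stays and keeps showing the order. Origin: centre of underside, 6 mm above the table. Axes along the kit rack's: y along its row, +y its left end seen from the robot. The kit rack is built like the test rack, in plywood.
- tag_green: Fixed green label plate, 18 x 36 x 2 mm, on the black far (+x) ledge of the kit rack, 55 mm in +x from the centre of the bay where the green contactor starts; it stays and keeps showing the order. Origin: centre of underside, 6 mm above the table. Axes along the kit rack's: y along its row, +y its left end seen from the robot. The kit rack is built like the test rack, in plywood.
- tag_blue: Fixed blue label plate, 18 x 36 x 2 mm, on the black far (+x) ledge of the kit rack, 55 mm in +x from the centre of the bay where the blue contactor starts; it stays and keeps showing the order. Origin: centre of underside, 6 mm above the table. Axes along the kit rack's: y along its row, +y its left end seen from the robot. The kit rack is built like the test rack, in plywood.
- test_rack: Fixed aluminium rack with black ribs, empty at the start: 4 bays along y, centres at y = +81, +27, -27, -81 mm, x = 0 (+y: left end seen from the robot; yaw within 0.35 rad). Each is 72 (x) by 50 mm (y) clear, floor 6 mm above the table, ribs and lips 14 mm; 18 mm high grey strip at x = 42 to 64 mm. Origin: centre of underside, on the table. Stands beside the kit rack, on its left or right.
- meter: Bystander: loose orange multimeter, 150 (x) by 75 (y) by 36 mm tall, lying on the table beyond the racks; leave it alone. Origin: centre of the underside.

How it is judged (in metres and radians):
At the end, for the whole second after the job is handed in: Each contactor stands, released and at rest, in the test-rack bay that mirrors its label's place on the kit rack: within 12 mm of the bay centre in x and y, underside within 4 mm of the bay floor, tilt below 0.1 rad, x axis within 0.35 rad of the rack's, either way round (((y of each of tag_yellow, tag_green, tag_blue in the frame of tag_red below 0 m and y of contactor_red in the frame of test_rack between -0.093 and -0.069 m) or (y of tag_yellow in the frame of tag_red above 0 m and y of each of tag_green, tag_blue in the frame of tag_red below 0 m and y of contactor_red in the frame of test_rack between -0.039 and -0.015 m) or (y of each of tag_yellow, tag_blue in the frame of tag_red below 0 m and y of tag_green in the frame of tag_red above 0 m and y of contactor_red in the frame of test_rack between -0.039 and -0.015 m) or (y of each of tag_yellow, tag_green in the frame of tag_red below 0 m and y of tag_blue in the frame of tag_red above 0 m and y of contactor_red in the frame of test_rack between -0.039 and -0.015 m) or (y of each of tag_yellow, tag_green in the frame of tag_red above 0 m and y of tag_blue in the frame of tag_red below 0 m and y of contactor_red in the frame of test_rack between 0.015 and 0.039 m) or (y of each of tag_yellow, tag_blue in the frame of tag_red above 0 m and y of tag_green in the frame of tag_red below 0 m and y of contactor_red in the frame of test_rack between 0.015 and 0.039 m) or (y of tag_yellow in the frame of tag_red below 0 m and y of each of tag_green, tag_blue in the frame of tag_red above 0 m and y of contactor_red in the frame of test_rack between 0.015 and 0.039 m) or (y of each of tag_yellow, tag_green, tag_blue in the frame of tag_red above 0 m and y of contactor_red in the frame of test_rack between 0.069 and 0.093 m)) and x of contactor_red in the frame of test_rack between -0.012 and 0.012 m and z of contactor_red in the frame of test_rack between 0.002 and 0.01 m and angle between each of contactor_red, contactor_yellow, contactor_green, contactor_blue's own z axis and vertical below 0.1 rad and angle between the x axis of each of contactor_red, contactor_yellow, contactor_green, contactor_blue and the x axis of test_rack, either way round below 0.35 rad and linear speed of each of contactor_red, contactor_yellow, contactor_green, contactor_blue below 0.02 m/s and angular speed of each of contactor_red, contactor_yellow, contactor_green, contactor_blue below 0.1 rad/s and ((y of each of tag_red, tag_green, tag_blue in the frame of tag_yellow below 0 m and y of contactor_yellow in the frame of test_rack between -0.093 and -0.069 m) or (y of tag_red in the frame of tag_yellow above 0 m and y of each of tag_green, tag_blue in the frame of tag_yellow below 0 m and y of contactor_yellow in the frame of test_rack between -0.039 and -0.015 m) or (y of each of tag_red, tag_blue in the frame of tag_yellow below 0 m and y of tag_green in the frame of tag_yellow above 0 m and y of contactor_yellow in the frame of test_rack between -0.039 and -0.015 m) or (y of each of tag_red, tag_green in the frame of tag_yellow below 0 m and y of tag_blue in the frame of tag_yellow above 0 m and y of contactor_yellow in the frame of test_rack between -0.039 and -0.015 m) or (y of each of tag_red, tag_green in the frame of tag_yellow above 0 m and y of tag_blue in the frame of tag_yellow below 0 m and y of contactor_yellow in the frame of test_rack between 0.015 and 0.039 m) or (y of each of tag_red, tag_blue in the frame of tag_yellow above 0 m and y of tag_green in the frame of tag_yellow below 0 m and y of contactor_yellow in the frame of test_rack between 0.015 and 0.039 m) or (y of tag_red in the frame of tag_yellow below 0 m and y of each of tag_green, tag_blue in the frame of tag_yellow above 0 m and y of contactor_yellow in the frame of test_rack between 0.015 and 0.039 m) or (y of each of tag_red, tag_green, tag_blue in the frame of tag_yellow above 0 m and y of contactor_yellow in the frame of test_rack between 0.069 and 0.093 m)) and x of contactor_yellow in the frame of test_rack between -0.012 and 0.012 m and z of contactor_yellow in the frame of test_rack between 0.002 and 0.01 m and ((y of each of tag_red, tag_yellow, tag_blue in the frame of tag_green below 0 m and y of contactor_green in the frame of test_rack between -0.093 and -0.069 m) or (y of tag_red in the frame of tag_green above 0 m and y of each of tag_yellow, tag_blue in the frame of tag_green below 0 m and y of contactor_green in the frame of test_rack between -0.039 and -0.015 m) or (y of each of tag_red, tag_blue in the frame of tag_green below 0 m and y of tag_yellow in the frame of tag_green above 0 m and y of contactor_green in the frame of test_rack between -0.039 and -0.015 m) or (y of each of tag_red, tag_yellow in the frame of tag_green below 0 m and y of tag_blue in the frame of tag_green above 0 m and y of contactor_green in the frame of test_rack between -0.039 and -0.015 m) or (y of each of tag_red, tag_yellow in the frame of tag_green above 0 m and y of tag_blue in the frame of tag_green below 0 m and y of contactor_green in the frame of test_rack between 0.015 and 0.039 m) or (y of each of tag_red, tag_blue in the frame of tag_green above 0 m and y of tag_yellow in the frame of tag_green below 0 m and y of contactor_green in the frame of test_rack between 0.015 and 0.039 m) or (y of tag_red in the frame of tag_green below 0 m and y of each of tag_yellow, tag_blue in the frame of tag_green above 0 m and y of contactor_green in the frame of test_rack between 0.015 and 0.039 m) or (y of each of tag_red, tag_yellow, tag_blue in the frame of tag_green above 0 m and y of contactor_green in the frame of test_rack between 0.069 and 0.093 m)) and x of contactor_green in the frame of test_rack between -0.012 and 0.012 m and z of contactor_green in the frame of test_rack between 0.002 and 0.01 m and ((y of each of tag_red, tag_yellow, tag_green in the frame of tag_blue below 0 m and y of contactor_blue in the frame of test_rack between -0.093 and -0.069 m) or (y of tag_red in the frame of tag_blue above 0 m and y of each of tag_yellow, tag_green in the frame of tag_blue below 0 m and y of contactor_blue in the frame of test_rack between -0.039 and -0.015 m) or (y of each of tag_red, tag_green in the frame of tag_blue below 0 m and y of tag_yellow in the frame of tag_blue above 0 m and y of contactor_blue in the frame of test_rack between -0.039 and -0.015 m) or (y of each of tag_red, tag_yellow in the frame of tag_blue below 0 m and y of tag_green in the frame of tag_blue above 0 m and y of contactor_blue in the frame of test_rack between -0.039 and -0.015 m) or (y of each of tag_red, tag_yellow in the frame of tag_blue above 0 m and y of tag_green in the frame of tag_blue below 0 m and y of contactor_blue in the frame of test_rack between 0.015 and 0.039 m) or (y of each of tag_red, tag_green in the frame of tag_blue above 0 m and y of tag_yellow in the frame of tag_blue below 0 m and y of contactor_blue in the frame of test_rack between 0.015 and 0.039 m) or (y of tag_red in the frame of tag_blue below 0 m and y of each of tag_yellow, tag_green in the frame of tag_blue above 0 m and y of contactor_blue in the frame of test_rack between 0.015 and 0.039 m) or (y of each of tag_red, tag_yellow, tag_green in the frame of tag_blue above 0 m and y of contactor_blue in the frame of test_rack between 0.069 and 0.093 m)) and x of contactor_blue in the frame of test_rack between -0.012 and 0.012 m and z of contactor_blue in the frame of test_rack between 0.002 and 0.01 m); the robot touches nothing.
It fails at once if a contactor is dropped: it falls freely (faster than 0.7 m/s, as after a fall of about 25 mm) with no finger on it ((linear speed of contactor_red above 0.7 m/s and contact force between the fingers and contactor_red below 0.05 N) or (linear speed of contactor_yellow above 0.7 m/s and contact force between the fingers and contactor_yellow below 0.05 N) or (linear speed of contactor_green above 0.7 m/s and contact force between the fingers and contactor_green below 0.05 N) or (linear speed of contactor_blue above 0.7 m/s and contact force between the fingers and contactor_blue below 0.05 N)).
It fails at once if the meter is moved by more than 30 mm (distance of meter from where it was at the start of the episode above 0.03 m).
It also fails if it takes over 96 s, if anything falls off the work surface, if the arm or the gripper's body presses on something with over 40 N, if the wrist force passes 120 N, or if a joint passes its speed limit or range.

ROBOT

A 7-joint arm with a two-finger parallel gripper is mounted at the origin on the work surface. World frame = base frame: x ahead of the robot, y to its left, z up, the work surface at z = 0. Lengths are in mm, angles in degrees, forces in N, time in s.
With the tool pointing down it reaches from about 425 to 950 mm from the base axis. Payload 16.7 kg.
Tool frame: the origin (TCP) lies between the finger pads, 19 mm behind the fingertips; this is the grasp point; z points along the fingers, y is the line along which they close (so a half turn about z gives the same grasp; the last joint's range is limited). The gripper opens to 94 mm and grips with 3 to 60 N. Pads are 16 mm wide; open, the fingers measure 119 mm over their backs; the gripper's body (75 mm by 177 mm) begins 78 mm behind the grasp point.
Start: joints at [-85.686, 24.414, 4.234, 92.017, -1.954, 63.644, -3.845], TCP at [150.473, 657.977, 224.267] pointing down, gripper open.
Joint ranges: [-163.25, 163.25], [-28.42, 122.38], [-70.27, 78.77], [12.13, 141.07], [-58.53, 238.53], [9.26, 117.41], [-156.51, 156.51]. Speed limits (degrees/s): [108.29, 108.29, 136.94, 136.94, 172.46, 172.46, 172.46].

INTERFACE

Orientations are given as a 3x3 rotation matrix whose columns are the frame's x, y, z axes.
In Python, from station import robot gives the robot as it stands.
- The arm moves only by the shell command python3 -m pendant 'ROWS'. ROWS is a JSON object whose one key "plan" holds a list of rows, each a list of 7 numbers: the turn, a rotation vector about the tool's x, y, z in rad, then the shift along the tool's x, y, z in mm, then the opening, from 0 (shut) to 1 (fully open). In form: {"plan": [[rx, ry, rz, x, y, z, gripper], ...]}. A call has 1 to 20 rows; each row is the pose to reach, as a shift and turn from the pose commanded when the call began, along the tool's axes at that moment; what a row does not reach only later rows make up. A row lasts 1/12 s, in which the tool goes at most 41.7 mm and 7.16 degrees, less where a joint would pass 70% of its speed; a pose out of reach is approached as far as the arm can. A call with a gripper value outside its range is refused whole. The fingers move at their own pace and stop on an object; the grip force is fixed at half the most. Time passes only in rows, so rows that repeat a pose let the fingers close. It gives the time, the measured TCP pose, the force, the opening and the grip force at its end, in the units of the state.
- robot.get_obs(): the state, without advancing time (a new reading comes with each control period).
- robot.grab_frame(name): name is "scene" or "top" or "wrist"; returns a dict with "pixels" (480x640x3 uint8, red, green, blue), "fx", "fy", "cx", "cy" (pixels), "D" ([k1, k2, p1, p2, k3] as OpenCV has them; the pictures are not rectified), "extrinsics" (4x4, takes a point from world to camera coordinates); the wrist camera has in their place "T_tool_cam" (4x4, takes a point from camera to tool coordinates, whose origin is the TCP and whose axes are the flange's). Camera axes: x right, y down, z forward; pixel columns grow to the right and rows downward; lengths in mm; the calibration is good to about 2 mm. A picture is of the moment at which its call begins: read the wrist's pose just before it. There is no depth.
- robot.close_job(): hands the job in; it is judged then, once.
The state is a dict: "clock": time; "q": joint angles; "dq": joint speeds; "effort": joint torques, N m; "ee_pos": TCP position; "orientation": TCP orientation; "ft_force": force on the tool from outside, world axes, zero at the start; "moment": the same for the moment, N m; "grip_width": finger opening in mm; "grasp_force": force on a finger pad.
Only numpy, scipy, OpenCV 4.12 (cv2) and the standard library are available. Lean on these libraries where they do the work, as an engineer would, in place of code of your own. Each camera call takes 0.05 s, during which the arm holds its last target. There are 200 camera calls.

## Working session

There is one attempt and no reset: what is moved stays moved. The work goes in short steps, Python scripts to look and compute and a shell command to move; the robot and the scene stay as the last step left them, time stands still between calls to the robot, and variables do not carry over. Pictures are saved under pics/ and viewed, at most 14 in all, crops included, and the job is handed in when it is done.

```bash
mkdir -p pics
python3 - <<'E'
from station import robot
import cv2,numpy as np
o=robot.get_obs();print(o)
for n in("top","scene"):
    f=robot.grab_frame(n);cv2.imwrite(f"pics/{n}0.png",f["pixels"][:,:,::-1])
    np.savez(f"{n}0.npz",**f)
    print(n,f["fx"],f["D"],np.round(f["extrinsics"],3).tolist())
E
```

```text
{'clock': 0.0, 'q': array([-85.6864049 ,  24.44866974,   4.23006381,  92.05358848,
        -1.9537052 ,  63.64295079,  -3.84391607]), 'dq': array([ 0.07327967,  0.02209684,  0.00133387,  0.00549089, -0.0182571 ,
       -0.05854246,  0.06285263]), 'effort': array([-2.08120277e-03, -9.35822225e+01,  3.66569102e+00, -4.54177845e+01,
       -4.88746015e-02,  2.03512871e-02,  1.28417823e-04]), 'ee_pos': array([150.37794821, 657.5985272 , 223.57598044]), 'orientation': array([[-9.74841600e-01,  2.22898662e-01, -2.00707614e-04],
       [ 2.22898737e-01,  9.74840790e-01, -1.25986495e-03],
       [-8.51642441e-05, -1.27290624e-03, -9.99999186e-01]]), 'ft_force': array([ 0.42999142, -0.14458387, -0.00763688]), 'moment': array([-0.01419648, -0.00385536, -0.04187013]), 'grasp_force': 0.0, 'grip_width': 93.67633426483789}
top 577.5081309790984 [0.02348398 0.         0.         0.         0.        ] [[-0.004, -1.0, -0.025, 14.231], [-0.997, 0.006, -0.075, 652.105], [0.075, 0.024, -0.997, 917.364], [0.0, 0.0, 0.0, 1.0]]
scene 580.3943850510882 [-0.15883293  0.          0.          0.          0.        ] [[-0.119, 0.993, 0.016, 78.728], [0.78, 0.103, -0.617, -471.917], [-0.614, -0.061, -0.787, 1474.094], [0.0, 0.0, 0.0, 1.0]]
```

View pics/top0.png

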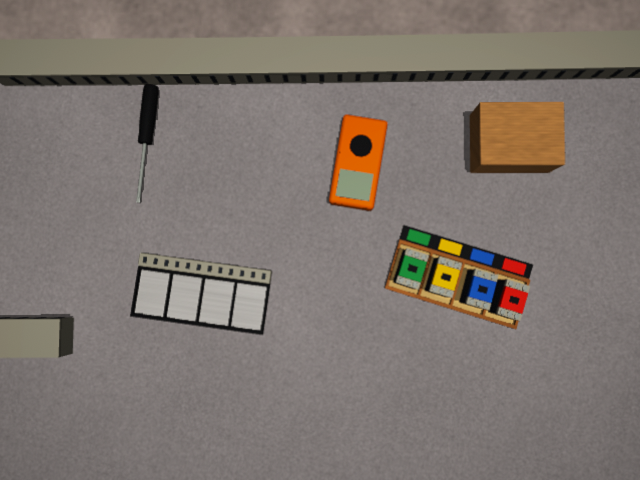

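View pics/scene0.png

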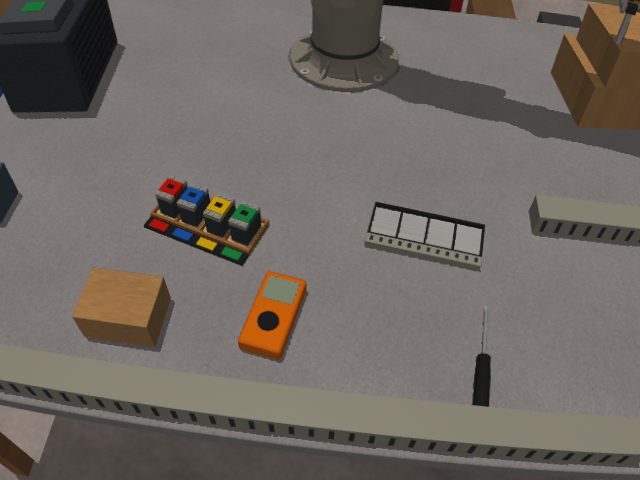

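The top view shows the kit rack at right, with labels from left green (418,237), yellow (450,247), blue (482,257) and red (514,267). The empty test rack is at left, with bays at about (151,293), (184,298), (217,303) and (250,306). In the scene view the same kit is at about (205,220) and the test rack at about (425,235). So green goes to the rightmost bay, then yellow, blue, and red to the leftmost.

```bash
cat > h.py <<'E'
import numpy as np,cv2
def ray(f,uv):
    K=np.array([[f["fx"],0,f["cx"]],[0,f["fy"],f["cy"]],[0,0,1.]])
    p=cv2.undistortPoints(np.array(uv,float).reshape(-1,1,2),K,np.array(f["D"],float)).reshape(-1,2)
    E=np.array(f["extrinsics"]);R=E[:3,:3];c=-R.T@E[:3,3]
    return c,np.c_[p,np.ones(len(p))]@R
def plane(f,uv,z):
    c,d=ray(f,uv);return c+d*((z-c[2])/d[:,2])[:,None]
def mid(f,u,g,v):
    a,d=ray(f,u);b,e=ray(g,v);d=d[0];e=e[0]
    t=np.linalg.lstsq(np.c_[d,-e],b-a,rcond=None)[0];P=a+t[0]*d;Q=b+t[1]*e
    return (P+Q)/2,np.linalg.norm(P-Q)
HUE=dict(red=(-6,6),yellow=(22,33),green=(50,80),blue=(100,120))
def blobs(m,amin):
    n,l,s,c=cv2.connectedComponentsWithStats(m.astype(np.uint8))
    return [(s[i,4],c[i],s[i,:4],l==i) for i in range(1,n) if s[i,4]>=amin]
def colour(px,name,amin=60):
    h=cv2.cvtColor(px,cv2.COLOR_RGB2HSV).astype(int);H=h[...,0].copy();H[H>170]-=180
    a,b=HUE[name];return blobs((H>=a)&(H<=b)&(h[...,1]>150)&(h[...,2]>90),amin)
E
python3 - <<'E'
from h import *
F={n:dict(np.load(f"{n}0.npz")) for n in("top","scene")}
t,s=F["top"],F["scene"]
for n in HUE:
    R={}
    for k,f in F.items():
        c=[(a,p,b,m) for a,p,b,m in colour(f["pixels"],n,40) if (380<p[0]<540 and 220<p[1]<335 if k=="top" else 130<p[0]<280 and 170<p[1]<265)]
        c.sort(key=lambda q:q[1][1]);R[k]=c
        print(n,k,[(a,p.round(1).tolist()) for a,p,b,m in c])
    # use minAreaRect centres (hole in the cap)
    ctr=lambda q:cv2.minAreaRect(np.argwhere(q[3])[:,::-1].astype(np.float32))
    T=R["top"];S=R["scene"]
    print("  tag",plane(t,ctr(T[0])[0],8).round(1), plane(s,ctr(S[-1])[0],8).round(1),"cap top@64",plane(t,ctr(T[-1])[0],64).round(1),plane(s,ctr(S[0])[0],64).round(1),"tri",mid(t,ctr(T[-1])[0],s,ctr(S[0])[0]))
for k,f in F.items():
    h=cv2.cvtColor(f["pixels"],cv2.COLOR_RGB2HSV)
    x0,x1,y0,y1=(125,275,250,340) if k=="top" else (360,490,200,270)
    m=np.zeros((480,640),bool);m[y0:y1,x0:x1]=((h[...,2]>165)&(h[...,1]<30))[y0:y1,x0:x1]
    for a,p,b,mm in blobs(m,100):
        r=cv2.minAreaRect(np.argwhere(mm)[:,::-1].astype(np.float32))
        print(k,a,p.round(1),np.round(r[0],1),np.round(r[1],1),plane(f,r[0],6).round(1))
m=dict(t) 
h=cv2.cvtColor(t["pixels"],cv2.COLOR_RGB2HSV)
E
```

```text
red top [(np.int32(270), [513.7, 266.1]), (np.int32(463), [513.4, 299.6])]
red scene [(np.int32(212), [170.5, 186.5]), (np.int32(140), [158.4, 224.5])]
  tag [[ 608.6 -309.2    8. ]] [[ 610.6 -309.8    8. ]] cap top@64 [[ 555.9 -289.7   64. ]] [[ 559.  -290.1   64. ]] tri (array([ 555.82552401, -291.2458118 ,   60.39020957]), np.float64(0.7530556804433328))
yellow top [(np.int32(280), [449.8, 246.6]), (np.int32(471), [445.4, 276.6])]
yellow scene [(np.int32(249), [218.4, 205.1]), (np.int32(164), [206.1, 243.2])]
  tag [[ 641.2 -206.     8. ]] [[ 643.  -206.6    8. ]] cap top@64 [[ 591.2 -187.    64. ]] [[ 594.  -187.6   64. ]] tri (array([ 591.32461264, -188.08957006,   60.83153369]), np.float64(0.9931424901912755))
green top [(np.int32(236), [418.1, 237.0]), (np.int32(416), [412.4, 268.3])]
green scene [(np.int32(217), [243.8, 213.1]), (np.int32(145), [231.1, 252.9])]
  tag [[ 657.3 -154.4    8. ]] [[ 659.3 -155.1    8. ]] cap top@64 [[ 604.3 -136.6   64. ]] [[ 607.  -137.4   64. ]] tri (array([ 604.40574971, -137.5824275 ,   60.94162529]), np.float64(1.0699584018398767))
blue top [(np.int32(263), [481.6, 256.3]), (np.int32(444), [482.2, 288.8])]
blue scene [(np.int32(217), [191.9, 194.9]), (np.int32(148), [182.0, 233.8])]
  tag [[ 624.9 -257.4    8. ]] [[ 626.7 -258.2    8. ]] cap top@64 [[ 572.3 -242.6   64. ]] [[ 574.9 -243.1   64. ]] tri (array([ 572.27673377, -243.82853268,   60.93206096]), np.float64(0.8844207434957967))
top 1144 [151.7 292.6] [151.7 292.6] [27.4 41.8] [[567.7 287.7   6. ]]
top 1146 [183.9 297.3] [183.7 297.2] [28.  41.8] [[559.9 234.4   6. ]]
top 1155 [216.3 301.8] [216.2 301.7] [27.8 42.1] [[552.2 180.2   6. ]]
top 1173 [248.6 306.3] [248.5 306.3] [28. 42.] [[544.4 126.5   6. ]]
```

```bash
cat > go.py <<'E'
# usage: go.py x y z yaw(deg, of tool y axis): prints shift/turn in tool axes from the present pose
import sys,numpy as np
from station import robot
from scipy.spatial.transform import Rotation as Ro
x,y,z,a=map(float,sys.argv[1:5]);o=robot.get_obs();R=np.array(o["orientation"]);a=np.radians(a)
T=np.c_[[-np.sin(-a),0,0],[0,0,0],[0,0,-1.]];Y=np.array([np.cos(a),np.sin(a),0]);Z=np.array([0,0,-1.]);T=np.c_[np.cross(Y,Z),Y,Z]
print("t",round(o["clock"],2),"pos",np.round(o["ee_pos"],1),"yaw",np.degrees(np.arctan2(R[1,1],R[0,1])).round(2),"w",round(o["grip_width"],1),"gf",round(o["grasp_force"],1),"ft",np.round(o["ft_force"],1))
print("rot",Ro.from_matrix(R.T@T).as_rotvec().round(3),"shift",(R.T@(np.array([x,y,z])-o["ee_pos"])).round(1))
E
sed -i 's/^T=np.c_.*;Y=/Y=/' go.py
python3 go.py 470 400 224 35; python3 go.py 605.6 -137.1 190 -17.4
python3 - <<'E'
from h import *
F={n:dict(np.load(f"{n}0.npz")) for n in("top","scene")}
f=F["scene"];px=f["pixels"];h=cv2.cvtColor(px,cv2.COLOR_RGB2HSV)
print(h[228,440],h[221,385],h[235,470],h[250,430])
m=np.zeros((480,640),bool);m[200:270,360:490]=((h[...,2]>140)&(h[...,1]<25))[200:270,360:490]
for a,p,b,mm in blobs(m,80):
    r=cv2.minAreaRect(np.argwhere(mm)[:,::-1].astype(np.float32));print(a,p.round(1),plane(f,p,6).round(1))
E
```

```text
t 0.1 pos [150.4 657.7 223.7] yaw 77.12 w 94.0 gf 0.0 ft [-0.3  0.   0.4]
rot [-0.001  0.     0.735] shift [-3.690e+02 -1.799e+02 -1.000e-01]
t 0.1 pos [150.4 657.7 223.7] yaw 77.12 w 94.0 gf 0.0 ft [-0.3  0.   0.4]
rot [-1.00e-03  1.00e-03  1.65e+00] shift [-620.9 -673.2   34.5]
[ 21  12 151] [ 21  12 152] [ 19  13 153] [ 24  34 121]
593 [385.5 221.4] [[543.5 126.1   6. ]]
611 [412.4 227.1] [[550.9 178.9   6. ]]
595 [440.3 233. ] [[558.5 233.2   6. ]]
606 [467.7 238.8] [[565.8 286.3   6. ]]
```

```bash
python3 -m pendant '{"plan": [[0,0,0.03,-15,-7,0,1],[0,0,0.09,-45,-22,0,1],[0,0,0.16,-80,-39,0,1],[0,0,0.23,-115,-56,0,1],[0,0,0.30,-150,-73,0,1],[0,0,0.37,-185,-90,0,1],[0,0,0.44,-220,-107,0,1],[0,0,0.51,-255,-124,0,1],[0,0,0.58,-290,-141,0,1],[0,0,0.64,-325,-158,0,1],[0,0,0.70,-355,-173,0,1],[0,0,0.735,-369,-180,0,1]]}' && python3 go.py 605.6 -137.1 190 -17.4
```

```text
clock: 1.1
ee_pos: [473.8, 395.7, 224.4]
orientation: [[-0.566, 0.824, 0.001], [0.824, 0.566, -0.001], [-0.002, 0.0, -1.0]]
ft_force: [1.4, 0.1, -1.4]
grip_width: 94.0
grasp_force: 0.0
t 1.1 pos [473.8 395.7 224.4] yaw 34.49 w 94.0 gf 0.0 ft [ 1.4  0.1 -1.4]
rot [0.001 0.001 0.906] shift [-513.8 -193.    35.1]
```

```bash
python3 -m pendant '{"plan": [[0,0,0.03,-18,-7,0,1],[0,0,0.09,-50,-19,0,1],[0,0,0.16,-88,-33,0,1],[0,0,0.23,-126,-48,0,1],[0,0,0.30,-164,-62,0,1],[0,0,0.37,-202,-77,3,1],[0,0,0.44,-240,-91,6,1],[0,0,0.51,-278,-106,10,1],[0,0,0.58,-316,-120,14,1],[0,0,0.65,-354,-135,18,1],[0,0,0.72,-392,-149,22,1],[0,0,0.79,-430,-164,26,1],[0,0,0.85,-468,-178,30,1],[0,0,0.89,-500,-190,32,1],[0,0,0.91,-514,-195,34,1],[0,0,0.914,-518,-197,34,1],[0,0,0.914,-518,-197,34,1],[0,0,0.914,-518,-197,34,1],[0,0,0.914,-518,-197,34,1]]}' && python3 go.py 605.6 -137.1 44 -17.4
python3 - <<'E'
from station import robot
import cv2,numpy as np
from h import *
o=robot.get_obs();f=robot.grab_frame("wrist");cv2.imwrite("pics/w1.png",f["pixels"][:,:,::-1])
R=np.eye(4);R[:3,:3]=o["orientation"];R[:3,3]=o["ee_pos"]
f["extrinsics"]=np.linalg.inv(R@np.array(f["T_tool_cam"]));np.savez("w1.npz",**f)
for n in HUE:
    for a,p,b,m in colour(f["pixels"],n,300):
        r=cv2.minAreaRect(np.argwhere(m)[:,::-1].astype(np.float32))
        P=plane(f,cv2.boxPoints(r),63);e=P[1]-P[0],P[2]-P[1]
        print(n,a,np.round(r[0],0),"@8",plane(f,r[0],8).round(1)[0],"@64",plane(f,r[0],64).round(1)[0],[(np.linalg.norm(v).round(1),np.degrees(np.arctan2(v[1],v[0])).round(1)) for v in e])
E
```

```text
clock: 2.68
ee_pos: [605.7, -135.1, 190.3]
orientation: [[0.296, 0.955, -0.0], [0.955, -0.296, 0.001], [0.001, -0.0, -1.0]]
ft_force: [-1.0, 0.8, 0.4]
grip_width: 94.2
grasp_force: 0.0
t 2.68 pos [ 605.7 -135.1  190.3] yaw -17.21 w 94.2 gf 0.0 ft [-1.   0.8  0.4]
rot [-0.    -0.001  0.003] shift [ -2.1   0.6 146.3]
red 319 [376. 378.] @8 [ 613.8 -299.3    8. ] @64 [ 616.2 -260.8   64. ] [(np.float64(15.0), np.float64(-17.1)), (np.float64(13.5), np.float64(-104.9))]
red 536 [317. 438.] @8 [ 540.2 -346.6    8. ] @64 [ 554.5 -300.4   64. ] [(np.float64(33.0), np.float64(-17.2)), (np.float64(12.7), np.float64(-106.6))]
yellow 854 [381. 281.] @8 [ 643.3 -205.8    8. ] @64 [ 640.8 -182.5   64. ] [(np.float64(31.2), np.float64(72.2)), (np.float64(16.0), np.float64(-19.9))]
yellow 1931 [321. 302.] @8 [ 586.9 -209.7    8. ] @64 [ 593.6 -185.8   64. ] [(np.float64(38.4), np.float64(72.1)), (np.float64(33.5), np.float64(-17.2))]
green 855 [384. 222.] @8 [ 659.7 -154.2    8. ] @64 [ 654.5 -139.3   64. ] [(np.float64(30.5), np.float64(72.5)), (np.float64(15.3), np.float64(-19.7))]
green 1168 [318. 243.] @8 [ 600.6 -155.8    8. ] @64 [ 605.1 -140.6   64. ] [(np.float64(24.9), np.float64(70.7)), (np.float64(32.8), np.float64(-18.7))]
blue 739 [378. 336.] @8 [ 627.1 -257.5    8. ] @64 [ 627.2 -225.8   64. ] [(np.float64(16.0), np.float64(-17.1)), (np.float64(29.9), np.float64(-104.7))]
blue 1275 [319. 369.] @8 [ 564.8 -273.6    8. ] @64 [ 575.1 -239.2   64. ] [(np.float64(30.3), np.float64(72.1)), (np.float64(32.8), np.float64(-17.2))]
```

View pics/w1.png

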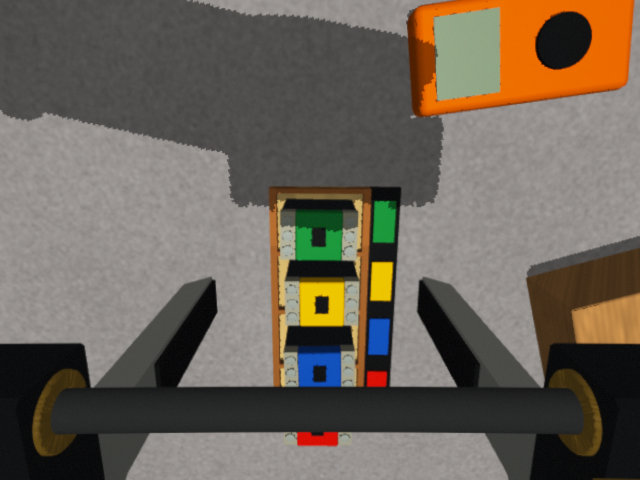

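The wrist view shows the row centred between the fingers: green at (318,237), yellow (321,302), blue (319,369), with tags at x≈380. The positions agree with the other views to within 2–3 mm. Next I go down on green.

```bash
python3 go.py 605.8 -137.3 44 -17.6 && python3 -m pendant '{"plan": [[0,0,0.003,-1,0,10,1],[0,0,0.003,-2,0,32,1],[0,0,0.003,-2,0,60,1],[0,0,0.003,-2,0,88,1],[0,0,0.003,-2,0,112,1],[0,0,0.003,-2,0,130,1],[0,0,0.003,-2,0,141,1],[0,0,0.003,-2,0,146,1],[0,0,0.003,-2,0,146,1],[0,0,0.003,-2,0,146,1]]}' && python3 go.py 605.8 -137.3 44 -17.6
```

```text
t 2.73 pos [ 605.8 -135.2  190.4] yaw -17.21 w 94.1 gf 0.0 ft [-0.1  0.3  0.5]
rot [-0.    -0.001  0.007] shift [ -2.2   0.7 146.4]
clock: 3.57
ee_pos: [605.6, -139.0, 44.9]
orientation: [[0.301, 0.954, 0.001], [0.954, -0.301, -0.0], [0.0, 0.001, -1.0]]
ft_force: [0.4, 0.1, -0.5]
grip_width: 94.2
grasp_force: 0.0
t 3.57 pos [ 605.6 -139.    44.9] yaw -17.53 w 94.2 gf 0.0 ft [ 0.4  0.1 -0.5]
rot [ 0.001 -0.     0.001] shift [ 1.7 -0.3  0.9]
```

```bash
python3 -m pendant '{"plan": [[0,0,0,1.5,0,1,1],[0,0,0,1.5,0,1,1],[0,0,0,1.5,0,1,0],[0,0,0,1.5,0,1,0],[0,0,0,1.5,0,1,0],[0,0,0,1.5,0,1,0],[0,0,0,1.5,0,1,0],[0,0,0,1.5,0,1,0]]}' && python3 go.py 605.8 -137.3 140 -17.6
```

```text
clock: 4.23
ee_pos: [605.7, -137.6, 43.3]
orientation: [[0.301, 0.954, -0.0], [0.954, -0.301, -0.0], [-0.0, -0.0, -1.0]]
ft_force: [-0.9, 0.1, -0.2]
grip_width: 57.4
grasp_force: 0.0
t 4.23 pos [ 605.7 -137.6   43.3] yaw -17.54 w 57.4 gf 0.0 ft [-0.9  0.1 -0.2]
rot [-0.     0.     0.001] shift [  0.3   0.  -96.7]
```

```bash
python3 -m pendant '{"plan": [[0,0,0,0,0,0,0],[0,0,0,0,0,0,0],[0,0,0,0,0,0,0],[0,0,0,0,0,-4,0],[0,0,0,0,0,-14,0],[0,0,0,0,0,-32,0],[0,0,0,0,0,-54,0],[0,0,0,0,0,-76,0],[0,0,0,0,0,-92,0],[0,0,0,0,0,-100,0],[0,0,0,0,0,-102,0],[0,0,0,0,0,-102,0]]}' && python3 go.py 545.2 126.1 145 -8.25
```

```text
clock: 5.23
ee_pos: [605.8, -137.4, 145.6]
orientation: [[0.301, 0.954, 0.001], [0.954, -0.301, 0.0], [0.0, 0.0, -1.0]]
ft_force: [0.3, -0.7, -2.2]
grip_width: 56.0
grasp_force: 30.0
t 5.23 pos [ 605.8 -137.4  145.6] yaw -17.52 w 56.0 gf 30.0 ft [ 0.3 -0.7 -2.2]
rot [ 0.001 -0.    -0.162] shift [ 233.  -137.1    0.6]
```

```bash
python3 -m pendant '{"plan": [[0,0,-0.005,5,-3,0,0],[0,0,-0.015,18,-11,0,0],[0,0,-0.03,38,-22,0,0],[0,0,-0.045,62,-36,0,0],[0,0,-0.06,88,-52,0,0],[0,0,-0.08,115,-68,0,0],[0,0,-0.10,142,-84,0,0],[0,0,-0.115,168,-99,0,0],[0,0,-0.13,192,-113,0,0],[0,0,-0.145,211,-124,0,0],[0,0,-0.155,224,-132,0,0],[0,0,-0.16,231,-136,0,0],[0,0,-0.162,233,-137,0,0],[0,0,-0.162,233,-137,0,0],[0,0,-0.162,233,-137,0,0],[0,0,-0.162,233,-137,0,0]]}' && python3 go.py 545.2 126.1 44.5 -8.25
python3 - <<'E'
from station import robot
import cv2,numpy as np
from h import *
o=robot.get_obs();f=robot.grab_frame("wrist");cv2.imwrite("pics/w2.png",f["pixels"][:,:,::-1])
R=np.eye(4);R[:3,:3]=o["orientation"];R[:3,3]=o["ee_pos"]
f["extrinsics"]=np.linalg.inv(R@np.array(f["T_tool_cam"]));np.savez("w2.npz",**f)
E
```

```text
clock: 6.57
ee_pos: [545.6, 124.4, 145.3]
orientation: [[0.146, 0.989, 0.0], [0.989, -0.146, -0.0], [-0.0, 0.0, -1.0]]
ft_force: [-0.0, 0.4, -2.4]
grip_width: 55.7
grasp_force: 30.0
t 6.57 pos [545.6 124.4 145.3] yaw -8.37 w 55.7 gf 30.0 ft [-0.   0.4 -2.4]
rot [ 0.     0.    -0.002] shift [  1.7  -0.6 100.8]
```

View pics/w2.png

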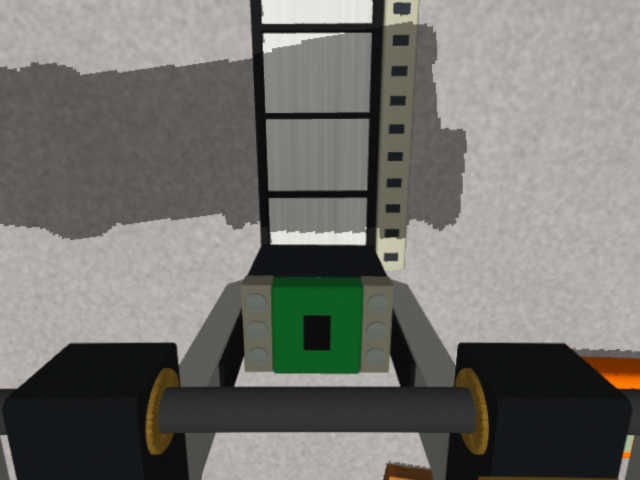

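The green contactor is held squarely at (317,325). The rack's ribs are at rows 28, 116 and 193 along column 318, and the side edges are near columns 268 and 368. I'll check these against the computed bay positions.

Run:
```python
from h import *
f=dict(np.load("w2.npz"))
R=np.array([[.1436,-.9896],[.9896,.1436]])  # cols: rack y, ...
c=np.array([556.9,206.2]);yd=np.array([.1436,.9896]);xd=np.array([.9896,-.1436])
g=cv2.cvtColor(f["pixels"],cv2.COLOR_RGB2GRAY).astype(int)
for lab,uv,z in [("rib y/g",(318,194),14),("rib b/y",(318,116),14),("rib r/b",(318,28),14)]:
    P=plane(f,[uv],z)[0][:2];print(lab,P.round(1),"rack xy",((P-c)@xd).round(1),((P-c)@yd).round(1))
for row in(150,80,215):
    r=g[row,250:390];d=np.where(r<50)[0]+250;print(row,d.min(),d.max(),[int(x) for x in d])
    L=max(x for x in d if x<300);Rr=min(x for x in d if x>330)
    P=plane(f,[(L+.5,row)],6)[0][:2];Q=plane(f,[(Rr-.5,row)],6)[0][:2];print("floor edges rack x",((P-c)@xd).round(1),((Q-c)@xd).round(1))
for a,p,b,m in colour(f["pixels"],"green",500):
    P=plane(f,[p],126)[0];print("cap",P.round(1), "caps z126 extents",b)
```

```text
rib y/g [550.6 153.3] rack xy 1.4 -53.3
rib b/y [558.4 205.9] rack xy 1.5 -0.1
rib r/b [566.2 259.1] rack xy 1.6 53.7
150 257 378 [257, 258, 259, 260, 261, 262, 263, 264, 265, 266, 369, 370, 371, 372, 373, 374, 375, 376, 377, 378]
floor edges rack x -35.2 37.4
80 254 380 [254, 255, 256, 257, 258, 259, 260, 261, 262, 263, 371, 372, 373, 374, 375, 376, 377, 378, 379, 380]
floor edges rack x -35.5 37.3
215 260 375 [260, 261, 262, 263, 264, 265, 266, 267, 268, 367, 368, 369, 370, 371, 372, 373, 374, 375]
floor edges rack x -35.4 37.4
```

```bash
python3 -m pendant '{"plan": [[0,0,0,0.5,0.2,8,0],[0,0,0,1,0.5,26,0],[0,0,0,1.5,0.5,46,0],[0,0,0,1.5,0.5,60,0],[0,0,0,1.5,0.5,68,0],[0,0,0,1.5,0.5,70,0],[0,0,0,1.5,0.5,70,0],[0,0,0,1.5,0.5,70,0]]}'
python3 - <<'E'
from h import *
f=dict(np.load("w2.npz"))
P=plane(f,[(317,325),(317,278),(317,372)],165.3);t=np.array([545.6,124.4]);x=np.array([.146,.989]);y=np.array([.989,-.146])
for p in P: print("cap rel TCP tool x,y",((p[:2]-t)@x).round(1),((p[:2]-t)@y).round(1))
E
python3 go.py 546.3 125.9 43.8 -8.25
```

```text
clock: 7.28
ee_pos: [546.4, 127.1, 75.8]
orientation: [[0.144, 0.99, 0.001], [0.99, -0.144, 0.0], [0.0, 0.001, -1.0]]
ft_force: [-0.1, 0.3, -1.4]
grip_width: 55.9
grasp_force: 30.0
cap rel TCP tool x,y 3.8 -0.1
cap rel TCP tool x,y 22.6 -0.1
cap rel TCP tool x,y -16.1 -0.1
t 7.28 pos [546.4 127.1  75.8] yaw -8.28 w 55.9 gf 30.0 ft [-0.1  0.3 -1.4]
rot [ 0.001 -0.    -0.001] shift [-1.2  0.1 32. ]
```

```bash
python3 -m pendant '{"plan": [[0,0,0,-1.5,0,3,0],[0,0,0,-2.5,0,10,0],[0,0,0,-2.5,0,18,0],[0,0,0,-2.5,0,24,0],[0,0,0,-2.5,0,28,0],[0,0,0,-2.5,0,30,0],[0,0,0,-2.5,0,31.5,0],[0,0,0,-2.5,0,32,0],[0,0,0,-2.5,0,32,0],[0,0,0,-2.5,0,32,0]]}' && python3 go.py 546.3 124.4 43.8 -8.25
```

```text
clock: 8.12
ee_pos: [545.8, 124.9, 43.4]
orientation: [[0.144, 0.99, 0.0], [0.99, -0.144, 0.0], [0.0, 0.0, -1.0]]
ft_force: [-0.1, -0.7, -1.2]
grip_width: 55.8
grasp_force: 30.0
t 8.12 pos [545.8 124.9  43.4] yaw -8.26 w 55.8 gf 30.0 ft [-0.1 -0.7 -1.2]
rot [ 0. -0. -0.] shift [-0.4  0.6 -0.4]
```

```bash
python3 -m pendant '{"plan": [[0,0,0,0,0,0.4,0.2],[0,0,0,0,0,0.4,0.65],[0,0,0,0,0,0.4,0.8],[0,0,0,0,0,0,1],[0,0,0,0,0,0,1],[0,0,0,0,0,0,1],[0,0,0,0,0,0,1],[0,0,0,0,0,-5,1],[0,0,0,0,0,-25,1],[0,0,0,0,0,-55,1],[0,0,0,0,0,-90,1],[0,0,0,0,0,-120,1],[0,0,0,0,0,-140,1],[0,0,0,0,0,-146,1],[0,0,0,0,0,-146,1]]}' && python3 go.py 592.6 -187.3 190 -17.5
python3 - <<'E'
from station import robot
import cv2,numpy as np
from h import *
o=robot.get_obs();f=robot.grab_frame("wrist");cv2.imwrite("pics/w3.png",f["pixels"][:,:,::-1])
R=np.eye(4);R[:3,:3]=o["orientation"];R[:3,3]=o["ee_pos"]
f["extrinsics"]=np.linalg.inv(R@np.array(f["T_tool_cam"]));np.savez("w3.npz",**f)
E
```

```text
clock: 9.37
ee_pos: [546.3, 125.2, 190.9]
orientation: [[0.143, 0.99, 0.002], [0.99, -0.143, 0.002], [0.002, 0.002, -1.0]]
ft_force: [-0.5, 0.7, -1.0]
grip_width: 94.1
grasp_force: 0.0
t 9.37 pos [546.3 125.2 190.9] yaw -8.25 w 94.1 gf 0.0 ft [-0.5  0.7 -1. ]
rot [ 0.002 -0.002  0.162] shift [-302.6   90.6    0.5]
```

View pics/w3.png

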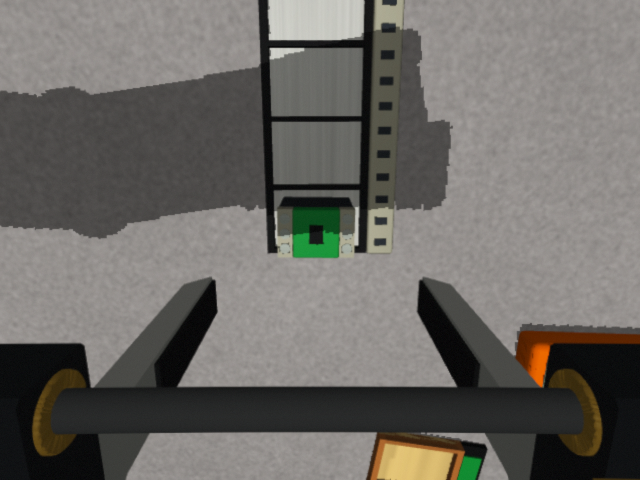

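Green stands released in the rightmost bay, cap centre at about (316,232), inside the ribs. I'll go over yellow and check green with the top camera.

```bash
python3 -m pendant '{"plan": [[0,0,0.005,-6,2,0,1],[0,0,0.02,-24,7,0,1],[0,0,0.04,-52,15,0,1],[0,0,0.06,-86,26,0,1],[0,0,0.08,-122,37,0,1],[0,0,0.10,-158,48,0,1],[0,0,0.12,-194,58,0,1],[0,0,0.14,-230,69,0,1],[0,0,0.15,-262,78,0,1],[0,0,0.16,-285,85,0,1],[0,0,0.162,-298,89,0,1],[0,0,0.162,-302.5,90.5,0,1],[0,0,0.162,-302.5,90.5,0,1],[0,0,0.162,-302.5,90.5,0,1],[0,0,0.162,-302.5,90.5,0,1]]}' && python3 go.py 592.8 -187 43.5 -17.5
cat > chk.py <<'E'
import sys
from station import robot
from h import *
C=np.array([557.9,206.1]);yd=np.array([.1436,.9896]);xd=np.array([.9896,-.1436])
for k in("top","scene"):
    f=robot.grab_frame(k);cv2.imwrite(f"pics/{k}{sys.argv[1]}.png",f["pixels"][:,:,::-1])
    for n in HUE:
        for a,p,b,m in colour(f["pixels"],n,60):
            r=cv2.minAreaRect(np.argwhere(m)[:,::-1].astype(np.float32));P=plane(f,r[0],64)[0][:2]
            if 80<P[1]<330 and 480<P[0]<640:print(k,n,a,"rack x,y",((P-C)@xd).round(1),((P-C)@yd).round(1))
E
python3 chk.py 1
```

```text
clock: 10.67
ee_pos: [591.6, -186.2, 188.7]
orientation: [[0.3, 0.954, -0.001], [0.954, -0.3, 0.001], [0.0, -0.001, -1.0]]
ft_force: [0.5, 0.5, -0.0]
grip_width: 94.0
grasp_force: 0.0
t 10.67 pos [ 591.6 -186.2  188.7] yaw -17.46 w 94.0 gf 0.0 ft [ 0.5  0.5 -0. ]
rot [-0.001 -0.     0.001] shift [ -0.5   1.6 145.2]
top green 432 rack x,y -2.3 -81.0
scene green 207 rack x,y 0.2 -81.6
```

```bash
python3 -m pendant '{"plan": [[0,0,0,0,1,10,1],[0,0,0,0,1,32,1],[0,0,0,0,1,60,1],[0,0,0,0,1,88,1],[0,0,0,0,1,112,1],[0,0,0,0,1,130,1],[0,0,0,0,1,141,1],[0,0,0,0,1,145,1],[0,0,0,0,1,145,1],[0,0,0,0,1,145,1],[0,0,0,0,1,145,0],[0,0,0,0,1,145,0],[0,0,0,0,1,145,0],[0,0,0,0,1,145,0],[0,0,0,0,1,145,0],[0,0,0,0,1,145,0],[0,0,0,0,1,145,0],[0,0,0,0,1,145,0],[0,0,0,0,1,145,0]]}' && python3 go.py 592.8 -187 145 -17.5
```

```text
clock: 12.35
ee_pos: [592.8, -187.9, 44.4]
orientation: [[0.301, 0.954, 0.0], [0.954, -0.301, -0.0], [0.0, 0.0, -1.0]]
ft_force: [-0.1, 1.2, 3.7]
grip_width: 55.8
grasp_force: 30.0
t 12.35 pos [ 592.8 -187.9   44.4] yaw -17.54 w 55.8 gf 30.0 ft [-0.1  1.2  3.7]
rot [ 0.    -0.    -0.001] shift [   0.8   -0.2 -100.6]
```

```bash
python3 -m pendant '{"plan": [[0,0,0,0,0,-4,0],[0,0,0,0,0,-16,0],[0,0,0,0,0,-38,0],[0,0,0,0,0,-64,0],[0,0,0,5,-2,-86,0],[0,0,-0.01,20,-9,-98,0],[0,0,-0.02,44,-19,-101,0],[0,0,-0.035,74,-32,-101,0],[0,0,-0.05,107,-47,-101,0],[0,0,-0.065,141,-61,-101,0],[0,0,-0.08,175,-76,-101,0],[0,0,-0.10,209,-91,-101,0],[0,0,-0.115,243,-106,-101,0],[0,0,-0.13,274,-119,-101,0],[0,0,-0.145,300,-131,-101,0],[0,0,-0.155,320,-139,-101,0],[0,0,-0.16,332,-145,-101,0],[0,0,-0.162,337,-147,-101,0],[0,0,-0.162,338,-147.5,-101,0],[0,0,-0.162,338,-147.5,-101,0]]}' && python3 go.py 554 178.8 44.2 -8.25
```

```text
clock: 14.02
ee_pos: [554.1, 177.7, 145.5]
orientation: [[0.145, 0.989, 0.0], [0.989, -0.145, -0.0], [-0.0, 0.0, -1.0]]
ft_force: [0.9, 0.6, -1.7]
grip_width: 56.0
grasp_force: 30.0
t 14.02 pos [554.1 177.7 145.5] yaw -8.33 w 56.0 gf 30.0 ft [ 0.9  0.6 -1.7]
rot [ 0.     0.    -0.001] shift [  1.1  -0.3 101.3]
```

```bash
python3 -m pendant '{"plan": [[0,0,0,0,0,8,0],[0,0,0,0.5,0,26,0],[0,0,0,0.5,0,46,0],[0,0,0,0.5,0,62,0],[0,0,0,0.5,0,74,0],[0,0,0,0.5,0,83,0],[0,0,0,0.5,0,90,0],[0,0,0,0.5,0,95,0],[0,0,0,0.5,0,98.5,0],[0,0,0,0.5,0,100.5,0],[0,0,0,0.5,0,101.3,0],[0,0,0,0.5,0,101.3,0],[0,0,0,0.5,0,101.3,0]]}' && python3 go.py 554 178.5 43.8 -8.25
```

```text
clock: 15.1
ee_pos: [554.3, 179.6, 44.4]
orientation: [[0.143, 0.99, 0.001], [0.99, -0.143, 0.0], [0.001, 0.001, -1.0]]
ft_force: [0.6, -0.2, -0.1]
grip_width: 55.8
grasp_force: 30.0
t 15.1 pos [554.3 179.6  44.4] yaw -8.25 w 55.8 gf 30.0 ft [ 0.6 -0.2 -0.1]
rot [ 0.001 -0.001  0.   ] shift [-1.1 -0.1  0.6]
```

```bash
python3 -m pendant '{"plan": [[0,0,0,0,0,0,0.4],[0,0,0,0,0,0,0.65],[0,0,0,0,0,0,0.8],[0,0,0,0,0,0,1],[0,0,0,0,0,0,1],[0,0,0,0,0,0,1],[0,0,0,0,0,0,1],[0,0,0,0,0,-5,1],[0,0,0,0,0,-25,1],[0,0,0,0,0,-55,1],[0,0,0,0,0,-90,1],[0,0,0,0,0,-120,1],[0,0,0,0,0,-140,1],[0,0,0,0,0,-146,1],[0,0,0,0,0,-146,1]]}' && python3 go.py 573.7 -242.7 190 -17.5
```

```text
clock: 16.35
ee_pos: [554.6, 179.8, 191.6]
orientation: [[0.143, 0.99, 0.002], [0.99, -0.143, 0.002], [0.002, 0.002, -1.0]]
ft_force: [-0.4, -1.1, -0.2]
grip_width: 94.2
grasp_force: 0.0
t 16.35 pos [554.6 179.8 191.6] yaw -8.25 w 94.2 gf 0.0 ft [-0.4 -1.1 -0.2]
rot [ 0.002 -0.002  0.161] shift [-415.3   79.5    1. ]
```

```bash
python3 -m pendant '{"plan": [[0,0,0.005,-6,1,0,1],[0,0,0.015,-24,5,0,1],[0,0,0.03,-54,10,0,1],[0,0,0.045,-90,17,0,1],[0,0,0.06,-128,25,0,1],[0,0,0.075,-166,32,0,1],[0,0,0.09,-204,39,0,1],[0,0,0.105,-242,46,0,1],[0,0,0.12,-280,54,0,1],[0,0,0.135,-318,61,0,1],[0,0,0.145,-354,68,0,1],[0,0,0.155,-384,73,0,1],[0,0,0.16,-404,77,0,1],[0,0,0.162,-413,79.5,0,1],[0,0,0.162,-414.5,80,0,1],[0,0,0.162,-414.5,80,0,1],[0,0,0.162,-414.5,80,0,1]]}' && python3 go.py 573.7 -242.7 43.5 -17.5 && python3 chk.py 2
```

```text
clock: 17.77
ee_pos: [573.4, -241.2, 189.3]
orientation: [[0.3, 0.954, -0.001], [0.954, -0.3, 0.001], [0.0, -0.001, -1.0]]
ft_force: [0.3, 0.0, 0.5]
grip_width: 93.9
grasp_force: 0.0
t 17.77 pos [ 573.4 -241.2  189.3] yaw -17.48 w 93.9 gf 0.0 ft [0.3 0.  0.5]
rot [-0.001 -0.     0.   ] shift [ -1.4   0.9 145.8]
top yellow 457 rack x,y -1.6 -27.2
top green 428 rack x,y -2.3 -81.0
scene yellow 240 rack x,y 1.1 -26.7
scene green 208 rack x,y 0.2 -81.6
```

```bash
python3 -m pendant '{"plan": [[0,0,0,0,0.5,10,1],[0,0,0,0,0.5,32,1],[0,0,0,0,0.5,60,1],[0,0,0,0,0.5,88,1],[0,0,0,0,0.5,112,1],[0,0,0,0,0.5,130,1],[0,0,0,0,0.5,141,1],[0,0,0,0,0.5,145.5,1],[0,0,0,0,0.5,145.5,1],[0,0,0,0,0.5,145.5,1],[0,0,0,0,0.5,145.5,0],[0,0,0,0,0.5,145.5,0],[0,0,0,0,0.5,145.5,0],[0,0,0,0,0.5,145.5,0],[0,0,0,0,0.5,145.5,0],[0,0,0,0,0.5,145.5,0],[0,0,0,0,0.5,145.5,0],[0,0,0,0,0.5,145.5,0],[0,0,0,0,0.5,145.5,0]]}' && python3 go.py 561.8 232.8 145 -8.25
```

```text
clock: 19.45
ee_pos: [574.2, -242.5, 44.6]
orientation: [[0.301, 0.954, 0.0], [0.954, -0.301, -0.0], [0.0, 0.0, -1.0]]
ft_force: [-0.6, 0.5, 4.3]
grip_width: 56.0
grasp_force: 29.9
t 19.45 pos [ 574.2 -242.5   44.6] yaw -17.54 w 56.0 gf 29.9 ft [-0.6  0.5  4.3]
rot [ 0.    -0.    -0.162] shift [ 449.4 -155.  -100.4]
```

```bash
python3 -m pendant '{"plan": [[0,0,0,0,0,-4,0],[0,0,0,0,0,-16,0],[0,0,0,0,0,-38,0],[0,0,0,0,0,-64,0],[0,0,0,6,-2,-86,0],[0,0,-0.005,22,-8,-98,0],[0,0,-0.015,48,-17,-101,0],[0,0,-0.03,80,-28,-101,0],[0,0,-0.045,115,-40,-101,0],[0,0,-0.055,151,-52,-101,0],[0,0,-0.07,187,-64,-101,0],[0,0,-0.08,223,-77,-101,0],[0,0,-0.095,259,-89,-101,0],[0,0,-0.11,295,-102,-101,0],[0,0,-0.12,331,-114,-101,0],[0,0,-0.135,366,-126,-101,0],[0,0,-0.145,398,-137,-101,0],[0,0,-0.155,424,-146,-101,0],[0,0,-0.16,441,-152,-101,0],[0,0,-0.162,449,-155,-101,0]]}' && python3 go.py 561.8 232.8 44.4 -8.25
```

```text
clock: 21.12
ee_pos: [561.2, 235.1, 145.8]
orientation: [[0.141, 0.99, 0.0], [0.99, -0.141, 0.0], [0.0, -0.0, -1.0]]
ft_force: [-0.1, 0.3, -1.9]
grip_width: 56.0
grasp_force: 29.9
t 21.12 pos [561.2 235.1 145.8] yaw -8.09 w 56.0 gf 29.9 ft [-0.1  0.3 -1.9]
rot [-0.    -0.     0.003] shift [ -2.2   0.9 101.4]
```

```bash
python3 -m pendant '{"plan": [[0,0,0,0,0,6,0],[0,0,0,0,0,22,0],[0,0,0,0,0,42,0],[0,0,0,0,0,58,0],[0,0,0,0,0,68,0],[0,0,0,0,0,70,0],[0,0,0,0,0,70,0]]}' && python3 go.py 561.8 232.6 44.4 -8.25
```

```text
clock: 21.7
ee_pos: [561.7, 230.8, 75.2]
orientation: [[0.145, 0.989, -0.001], [0.989, -0.145, -0.001], [-0.001, -0.001, -1.0]]
ft_force: [-0.3, -0.2, -2.0]
grip_width: 55.6
grasp_force: 29.9
t 21.7 pos [561.7 230.8  75.2] yaw -8.36 w 55.6 gf 29.9 ft [-0.3 -0.2 -2. ]
rot [-0.001  0.001 -0.002] shift [ 1.8 -0.1 30.8]
```

```bash
python3 -m pendant '{"plan": [[0,0,0,0.5,0,2,0],[0,0,0,1,0,8,0],[0,0,0,1,0,16,0],[0,0,0,1,0,22,0],[0,0,0,1,0,26,0],[0,0,0,1,0,28.5,0],[0,0,0,1,0,30.2,0],[0,0,0,1,0,30.8,0],[0,0,0,1,0,30.8,0],[0,0,0,1,0,30.8,0]]}' && python3 go.py 561.8 232.6 44.4 -8.25
```

```text
clock: 22.53
ee_pos: [561.9, 233.4, 44.8]
orientation: [[0.144, 0.99, 0.0], [0.99, -0.144, 0.0], [0.0, 0.0, -1.0]]
ft_force: [0.2, -0.5, -2.7]
grip_width: 55.9
grasp_force: 29.9
t 22.53 pos [561.9 233.4  44.8] yaw -8.25 w 55.9 gf 29.9 ft [ 0.2 -0.5 -2.7]
rot [ 0. -0. -0.] shift [-0.8  0.   0.4]
```

```bash
python3 -m pendant '{"plan": [[0,0,0,-0.5,0,0.5,0],[0,0,0,-0.5,0,0.6,0.4],[0,0,0,-0.5,0,0.6,0.65],[0,0,0,0,0,0,0.8],[0,0,0,0,0,0,1],[0,0,0,0,0,0,1],[0,0,0,0,0,0,1],[0,0,0,0,0,0,1],[0,0,0,0,0,-5,1],[0,0,0,0,0,-25,1],[0,0,0,0,0,-55,1],[0,0,0,0,0,-90,1],[0,0,0,0,0,-120,1],[0,0,0,0,0,-140,1],[0,0,0,0,0,-146,1],[0,0,0,0,0,-146,1]]}' && python3 go.py 557.5 -290.2 190 -17.5
```

```text
clock: 23.87
ee_pos: [562.4, 233.8, 192.4]
orientation: [[0.143, 0.99, 0.002], [0.99, -0.143, 0.002], [0.002, 0.002, -1.0]]
ft_force: [1.1, 0.2, 0.5]
grip_width: 94.0
grasp_force: 0.0
t 23.87 pos [562.4 233.8 192.4] yaw -8.24 w 94.0 gf 0.0 ft [1.1 0.2 0.5]
rot [ 0.002 -0.002  0.162] shift [-519.3   70.3    1.4]
```

```bash
python3 -m pendant '{"plan": [[0,0,0.005,-8,1,0,1],[0,0,0.01,-28,4,0,1],[0,0,0.025,-60,8,0,1],[0,0,0.035,-98,13,0,1],[0,0,0.05,-137,18,0,1],[0,0,0.06,-176,24,0,1],[0,0,0.07,-215,29,0,1],[0,0,0.085,-254,34,0,1],[0,0,0.10,-293,40,0,1],[0,0,0.11,-332,45,0,1],[0,0,0.125,-371,50,0,1],[0,0,0.135,-410,56,0,1],[0,0,0.15,-448,61,0,1],[0,0,0.16,-482,65,0,1],[0,0,0.162,-505,69,0,1],[0,0,0.162,-516,70.5,0,1],[0,0,0.162,-518.5,70.5,0,1],[0,0,0.162,-518.5,70.5,0,1],[0,0,0.162,-518.5,70.5,0,1]]}' && python3 go.py 557.5 -290.2 43.5 -17.5 && python3 chk.py 3
```

```text
clock: 25.45
ee_pos: [556.8, -288.7, 190.1]
orientation: [[0.301, 0.954, -0.001], [0.954, -0.301, 0.001], [0.0, -0.001, -1.0]]
ft_force: [0.8, 0.7, -0.0]
grip_width: 94.1
grasp_force: 0.0
t 25.45 pos [ 556.8 -288.7  190.1] yaw -17.49 w 94.1 gf 0.0 ft [ 0.8  0.7 -0. ]
rot [-0.001 -0.     0.   ] shift [ -1.3   1.3 146.6]
top yellow 454 rack x,y -1.6 -27.1
top green 426 rack x,y -2.3 -81.0
top blue 429 rack x,y -1.7 26.1
scene yellow 240 rack x,y 1.1 -26.7
scene green 208 rack x,y 0.3 -81.7
scene blue 229 rack x,y 0.8 26.2
```

```bash
python3 -m pendant '{"plan": [[0,0,0,0,0.8,10,1],[0,0,0,0,0.8,32,1],[0,0,0,0,0.8,60,1],[0,0,0,0,0.8,88,1],[0,0,0,0,0.8,112,1],[0,0,0,0,0.8,130,1],[0,0,0,0,0.8,141,1],[0,0,0,0,0.8,146,1],[0,0,0,0,0.8,146,1],[0,0,0,0,0.8,146,1],[0,0,0,0,0.8,146,0],[0,0,0,0,0.8,146,0],[0,0,0,0,0.8,146,0],[0,0,0,0,0.8,146,0],[0,0,0,0,0.8,146,0],[0,0,0,0,0.8,146,0],[0,0,0,0,0.8,146,0],[0,0,0,0,0.8,146,0],[0,0,0,0,0.8,146,0]]}' && python3 go.py 569.5 286.3 145 -8.25
```

```text
clock: 27.13
ee_pos: [557.9, -290.1, 44.8]
orientation: [[0.301, 0.954, 0.0], [0.954, -0.301, -0.0], [0.0, 0.0, -1.0]]
ft_force: [-0.9, 0.9, 4.0]
grip_width: 55.7
grasp_force: 30.0
t 27.13 pos [ 557.9 -290.1   44.8] yaw -17.54 w 55.7 gf 30.0 ft [-0.9  0.9  4. ]
rot [ 0.    -0.    -0.162] shift [ 553.1 -162.6 -100.2]
```

```bash
python3 -m pendant '{"plan": [[0,0,0,0,0,-4,0],[0,0,0,0,0,-16,0],[0,0,0,0,0,-38,0],[0,0,0,0,0,-64,0],[0,0,0,6,-2,-86,0],[0,0,-0.005,22,-6,-98,0],[0,0,-0.015,48,-14,-101,0],[0,0,-0.025,80,-23,-101,0],[0,0,-0.035,115,-34,-101,0],[0,0,-0.045,151,-44,-101,0],[0,0,-0.055,187,-55,-101,0],[0,0,-0.065,218,-64,-101,0],[0,0,-0.07,243,-71,-101,0],[0,0,-0.075,262,-77,-101,0],[0,0,-0.08,273,-80,-101,0],[0,0,-0.08,276,-81,-101,0],[0,0,-0.08,276,-81,-101,0],[0,0,-0.08,276,-81,-101,0]]}' && python3 go.py 569.5 286.3 145 -8.25
```

```text
clock: 28.63
ee_pos: [563.7, -4.0, 146.0]
orientation: [[0.226, 0.974, 0.0], [0.974, -0.226, -0.0], [-0.0, 0.0, -1.0]]
ft_force: [-1.1, -0.8, -3.2]
grip_width: 55.8
grasp_force: 30.0
t 28.63 pos [563.7  -4.  146. ] yaw -13.04 w 55.8 gf 30.0 ft [-1.1 -0.8 -3.2]
rot [ 0.     0.    -0.084] shift [284.1 -59.9   0.9]
```

```bash
python3 -m pendant '{"plan": [[0,0,0,6,-1,0,0],[0,0,-0.005,22,-5,0,0],[0,0,-0.015,46,-10,0,0],[0,0,-0.02,76,-16,0,0],[0,0,-0.03,109,-23,0,0],[0,0,-0.04,143,-30,0,0],[0,0,-0.05,176,-37,0,0],[0,0,-0.06,207,-44,0,0],[0,0,-0.07,235,-50,0,0],[0,0,-0.075,257,-54,0,0],[0,0,-0.08,272,-57,0,0],[0,0,-0.082,279,-59,0,0],[0,0,-0.083,282,-60,0,0],[0,0,-0.083,282,-60,0,0],[0,0,-0.083,282,-60,0,0],[0,0,-0.083,282,-60,0,0]]}' && python3 go.py 569.5 286.3 44.6 -8.25
```

```text
clock: 29.97
ee_pos: [568.8, 284.1, 145.9]
orientation: [[0.145, 0.989, 0.0], [0.989, -0.145, -0.0], [-0.0, 0.0, -1.0]]
ft_force: [1.1, 0.1, -1.9]
grip_width: 55.7
grasp_force: 30.0
t 29.97 pos [568.8 284.1 145.9] yaw -8.31 w 55.7 gf 30.0 ft [ 1.1  0.1 -1.9]
rot [ 0.     0.    -0.001] shift [  2.3   0.4 101.3]
```

```bash
python3 -m pendant '{"plan": [[0,0,0,0.5,0.3,8,0],[0,0,0,1,0.3,26,0],[0,0,0,1,0.3,46,0],[0,0,0,1,0.3,62,0],[0,0,0,1,0.3,74,0],[0,0,0,1,0.3,83,0],[0,0,0,1,0.3,90,0],[0,0,0,1,0.3,95,0],[0,0,0,1,0.3,98.5,0],[0,0,0,1,0.3,100.5,0],[0,0,0,1,0.3,101.3,0],[0,0,0,1,0.3,101.3,0],[0,0,0,1,0.3,101.3,0]]}' && python3 go.py 569.5 286.3 44.4 -8.25
```

```text
clock: 31.05
ee_pos: [569.2, 286.9, 44.9]
orientation: [[0.143, 0.99, 0.001], [0.99, -0.143, 0.0], [0.001, 0.001, -1.0]]
ft_force: [-1.0, -0.6, 1.1]
grip_width: 55.8
grasp_force: 30.0
t 31.05 pos [569.2 286.9  44.9] yaw -8.2 w 55.8 gf 30.0 ft [-1.  -0.6  1.1]
rot [ 0.001 -0.001  0.001] shift [-0.5  0.4  0.5]
```

```bash
python3 -m pendant '{"plan": [[0,0,0,0,0,0,0.4],[0,0,0,0,0,0,0.65],[0,0,0,0,0,0,0.8],[0,0,0,0,0,0,1],[0,0,0,0,0,0,1],[0,0,0,0,0,0,1],[0,0,0,0,0,0,1],[0,0,0,0,0,-5,1],[0,0,0,0,0,-25,1],[0,0,0,0,0,-55,1],[0,0,0,0,0,-90,1],[0,0,0,0,0,-120,1],[0,0,0,0,0,-140,1],[0,0,0,0,0,-146,1],[0,0,0,0,0,-146,1]]}' && python3 -m pendant '{"plan": [[0,0,0,-8,0,0,1],[0,0,0,-28,0,0,1],[0,0,0,-60,0,0,1],[0,0,0,-98,0,0,1],[0,0,0,-136,0,0,1],[0,0,0,-174,0,0,1],[0,0,0,-212,0,0,1],[0,0,0,-250,0,0,1],[0,0,0,-288,0,0,1],[0,0,0,-326,0,0,1],[0,0,0,-360,0,0,1],[0,0,0,-385,0,0,1],[0,0,0,-396,0,0,1],[0,0,0,-400,0,0,1],[0,0,0,-400,0,0,1],[0,0,0,-400,0,0,1]]}' && python3 chk.py 4
python3 - <<'E'
import cv2,numpy as np
a=cv2.imread("pics/scene4.png")[170:300,340:510];b=cv2.imread("pics/top4.png")[235:345,110:290]
a=cv2.resize(a,(510,390));b=cv2.resize(b,(510,312)) ;cv2.imwrite("pics/fin.png",cv2.resize(np.vstack([a,b]),(435,599)))
E
```

```text
clock: 32.3
ee_pos: [569.6, 287.0, 192.2]
orientation: [[0.143, 0.99, 0.002], [0.99, -0.143, 0.002], [0.002, 0.002, -1.0]]
ft_force: [0.3, 0.2, -1.0]
grip_width: 93.8
grasp_force: 0.0
clock: 33.63
ee_pos: [511.8, -108.1, 189.8]
orientation: [[0.142, 0.99, -0.001], [0.99, -0.142, 0.0], [-0.0, -0.001, -1.0]]
ft_force: [-0.3, 0.7, 0.2]
grip_width: 94.0
grasp_force: 0.0
top red 454 rack x,y -2.4 80.4
top yellow 457 rack x,y -1.6 -27.2
top green 428 rack x,y -2.3 -81.0
top blue 430 rack x,y -1.7 26.1
scene red 245 rack x,y 0.2 80.2
scene yellow 240 rack x,y 1.1 -26.7
scene green 208 rack x,y 0.2 -81.6
scene blue 228 rack x,y 0.8 26.1
```

View pics/fin.png

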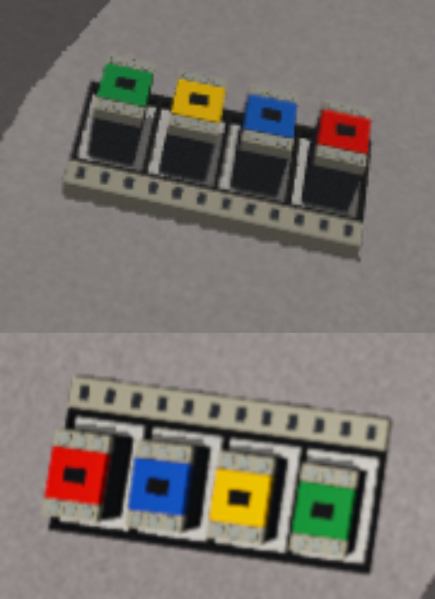

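The crops show all four upright in their bays. In the top view, from left, they are red (75,475), blue (158,485), yellow (240,497) and green (322,510), each within about 3 mm of its bay centre. I'm handing in.

```bash
python3 -c "
from station import robot
print(robot.close_job())"
```

```text
the job is handed in; nothing more can be done
None
```

The four contactors are in the test rack in reverse order (red, blue, yellow, green from the left), each measured within about 3 mm of its bay centre, and the job was handed in at about 34 s; no verdict came back.

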